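# Hold the extractor's sprung intake shutter half open for the flow check

### The arm

A 7-joint arm with a two-finger parallel gripper is mounted at the origin on the work surface; the furniture and walls round the work are solid. World frame = base frame: x ahead of the robot, y to its left, z up, the work surface at z = 0. Lengths are in mm, angles in rad, forces in N, time in s.
With the tool pointing down it reaches from about 350 to 900 mm from the base axis. Payload 8.1 kg.
Tool frame: the origin (TCP) lies midway between the tips of the shut fingers; the grasp point (between the pads) lies 19 mm behind it; z points along the fingers, y is the line along which they close (so a half turn about z gives the same grasp; the last joint's range is limited). The gripper opens to 92 mm and grips with 3 to 60 N. Pads are 19 mm wide; open, the fingers measure 130 mm over their backs; the gripper's body (75 mm by 190 mm) begins 47 mm behind the grasp point.
Start: joints at [-1.346, 0.434, 0.025, 1.573, -0.012, 1.134, -0.075], TCP at [201.253, 591.725, 226.742] pointing down, gripper open.
Joint ranges: [-2.62, 2.62], [-0.44, 2.09], [-1.27, 1.32], [0.08, 2.57], [-1.32, 4.46], [0.12, 2], [-2.74, 2.74]. Speed limits (rad/s): [2.22, 2.22, 3.01, 3.01, 3.14, 3.14, 3.14].

### API

Orientations are given as [roll, pitch, yaw] about the fixed x, y, z axes, in that order (R = Rz(yaw) Ry(pitch) Rx(roll)).
In Python, from bench import monitor, snapshot, r gives the robot as it stands.
- The arm moves only by the tool step_arm, never from a script. Its argument "commands" is a list of rows, each a list of 6 numbers: the shift along the tool's x, y, z normalised to -1 to 1, where 1 is 0.03 m, then the turn, a rotation vector about the tool's x, y, z normalised to -1 to 1, where 1 is 0.12 rad. A call has 1 to 8 rows; each row shifts and turns the commanded pose from where the row before left it, along the tool's axes as they then stand; what a row does not reach is not made up. A row lasts 1/12 s, in which the tool goes at most 41.7 mm and 7.16 degrees, less where a joint would pass 70% of its speed; a pose out of reach is approached as far as the arm can. A call with a number of a shift or a turn outside -1 to 1 is refused whole. A call with a gripper value outside its range is refused whole. "claw" is the opening, from -1 (shut) to 1 (fully open), set as the call begins (left out, the last holds). The fingers move at their own pace and stop on an object; "squeeze" is the grip in N (left out, the last holds). Time passes only in rows, so rows that do not move let the fingers close. It gives the time, the measured TCP pose, the force, the opening and the grip force at its end, in the units of the state.
- monitor.read_state(): the state, without advancing time (a new reading comes with each control period).
- snapshot(name): name is "scene" or "top" or "wrist"; returns a dict with "color" (420x560x3 uint8, blue, green, red), "camera_matrix" (3x3 intrinsics, pixels), "pose" (4x4, takes a point from camera to world coordinates); the wrist camera has in their place "T_tool_cam" (4x4, takes a point from camera to tool coordinates, whose origin is the TCP and whose axes are the flange's). Camera axes: x right, y up, looking along -z (the intrinsics and any distortion apply to the point x, -y, -z); pixel columns grow to the right and rows downward; lengths in mm; the calibration is good to about 2 mm. A picture is of the moment at which its call begins: read the wrist's pose just before it. There is no depth.
- r.job_done(): hands the job in; it is judged then, once.
The state is a dict: "t": time; "joint_pos": joint angles; "qd": joint speeds; "joint_torque": joint torques, N m; "eef_pos": TCP position; "orientation": TCP orientation; "force": force on the tool from outside, world axes, zero at the start; "torque": the same for the moment, N m; "gripper_width": finger opening in mm; "grip_force": force on a finger pad.
Only numpy, scipy, OpenCV 4.12 (cv2) and the standard library are available. Lean on these libraries where they do the work, as an engineer would, in place of code of your own. Each camera call takes 0.05 s, during which the arm holds its last target. There are 200 camera calls.

### The job

The bench fume extractor has a new filter and is due its flow check. With the intake shutter still shut, turn the fan selector to the two-dot mark; then pull the spring-loaded shutter open by its upright grip to half its travel, where the pointer stands at the long middle mark of the scale, and finish still holding it there steadily with the fingers so that the flow can be read. Leave the cup, the screwdriver, the wick spool and the tin where they are.

Things in the scene. Friction and masses are not known exactly. Their poses are not given: they have to be found in the camera images.
- extractor: Bench fume extractor: grey sheet-steel box fixed to the table, 220 (x) x 290 (y) x 95 mm high. Origin: centre of its footprint at table height; x points to its back, away from robot, y to its left. On top: at the left the intake gate (collar round x +55, y +50 mm, to z 115 mm) with two spring barrels; at the right the fan selector (x -45, y -90 mm), a flat carry handle behind it (to z 109).
- shutter (a joint): Travel of the sprung shutter, m: 0 shut (its rest), 0.070 fully open, 0.035 half, where its pointer stands at the long middle one of the five scale marks at its left. It opens straight along the extractor's -x axis (towards its front). Springs push it shut: about 5 N when shut, rising evenly to 10 N at half and 16 N fully open; let go, it runs shut.
- shutter_grip (a point): Point on the axis of the shutter's upright black round grip, 142 mm above the table; moves with the shutter (extractor x -18, y +50 mm when shut). Grip 20 to 22 mm in diameter, free from 118 to 163 mm above the table, on an aluminium cross yoke (16 mm deep, 128 mm wide, top at 112 mm). The gate's collar, lower (115 mm), begins 37 mm behind its axis when shut.
- selector (a joint): Angle of the fan selector, rad, growing clockwise seen from above. It clicks into four detents 0.70 apart: 0 off (ring mark), 0.70 one dot, 1.40 two dots, 2.10 three dots; stops just beyond both ends. About 0.1 N m turns it over a detent; left between marks it drops into the nearest. It starts at off or at one dot.
- selector_grip (a point): Point on the selector's vertical axis at the height to grip, 120 mm above the table. The knob's nose (white line, the point's x axis) points, anticlockwise from the extractor's x axis seen from above, at 1.05 rad minus the joint value. Black bar grip 42 mm long along the nose, 12 mm wide, from 105 to 128 mm above the table, on a round skirt of 43 mm diameter.
- wax_cup: Loose translucent plastic cup with wax, 70 mm in diameter, 80 mm high; origin at the centre of its underside. Bystander.
- driver: Loose screwdriver with orange handle, 28 x 195 x 30 mm, lying along its y axis; origin underneath its middle. Bystander.
- spool: Loose white spool of wick, 62 mm in diameter, 51 mm high, standing on end; origin at the centre of its underside. Bystander.
- tin: Loose small flat tin, 78 x 102 x 28 mm; origin at the centre of its underside. Bystander.

How it is judged (in metres and radians):
On the way, in this order (a step that is already met when the one before it is completed fails the run):
1. the selector stands at the two-dot mark while the shutter is still shut (value of joint selector between 1.22 and 1.58 rad and value of joint shutter below 0.006 m), for 0.3 s.
2. the fingers hold the shutter at half travel (value of joint shutter between 0.029 and 0.041 m and contact force between the fingers and shutter above 4 N), for 0.5 s.
At the end, for the whole second after the job is handed in: The fingers hold the shutter (contact over 4 N) still, within 6 mm of half travel (35 mm); the selector stands within 0.18 rad of the two-dot mark; cup, screwdriver, spool and tin are within 30 mm of where they stood (all of step 2 and velocity of joint shutter between -0.01 and 0.01 m/s and value of joint selector between 1.22 and 1.58 rad and distance of each of wax_cup, driver, spool, tin from where it was at the start of the episode below 0.03 m); the arm keeps its last pose, push and grip.
It fails at once if a bystander is knocked away (distance of any of wax_cup, driver, spool, tin from where it was at the start of the episode above 0.04 m).
It also fails if it takes over 42 s, if anything falls off the work surface, if the arm or the gripper's body presses on something with over 40 N, if the wrist force passes 120 N, or if a joint passes its speed limit or range.

## Working session

There is one attempt and no reset: what is moved stays moved. The work goes in short steps, Python scripts to look and compute and a tool call to move; the robot and the scene stay as the last step left them, time stands still between calls to the robot, and variables do not carry over. Pictures are saved under pics/ and viewed, at most 10 in all, crops included, and the job is handed in when it is done.

Besides the shell and the picture viewer there is one more tool, called by a JSON object that holds its "api" and its "payload". step_arm: Moves the arm, as the interface text tells. Scaled input: -1 to 1 covers 0.03 m each way for a shift and 0.12 rad each way for a turn. Its arguments: {"type":"object","properties":{"commands":{"type":"array","items":{"type":"array","items":{"type":"number","minimum":-1,"maximum":1}}},"claw":{"type":"number"},"squeeze":{"type":"number"}},"required":["commands"]}

```bash
mkdir -p pics; cat > h.py <<'E'
import numpy as np, cv2
from bench import monitor, snapshot, r
def ray(s,u,v,z):
    K=np.array(s["camera_matrix"],float);T=np.array(s["pose"],float)
    d=np.linalg.inv(K)@[u,v,1];d=T[:3,:3]@(d*[1,-1,-1]);o=T[:3,3]
    return o+d*(z-o[2])/d[2]
def proj(s,P):
    K=np.array(s["camera_matrix"],float);T=np.array(s["pose"],float)
    c=T[:3,:3].T@(np.array(P)-T[:3,3]);p=K@(c*[1,-1,-1]);return p[:2]/p[2]
E
python3 - <<'E'
from h import *
s=snapshot("top");t=snapshot("scene");print(s.keys(),s["camera_matrix"],s["pose"],t["pose"])
cv2.imwrite("pics/top.png",s["color"]);cv2.imwrite("pics/scene.png",t["color"])
import pickle;pickle.dump((s,t),open("s.pkl","wb"))
print(monitor.read_state())
E
```

```text
dict_keys(['color', 'camera_matrix', 'pose']) [[495.02228088   0.         286.22116028]
 [  0.         495.02228088 203.5321571 ]
 [  0.           0.           1.        ]] [[ 7.13815740e-04  9.76223873e-01 -2.16763559e-01  2.58922107e+02]
 [-9.99993119e-01 -9.22495931e-05 -3.70849735e-03 -1.15225152e+02]
 [-3.64032000e-03  2.16764714e-01  9.76217090e-01  1.31790110e+03]
 [ 0.00000000e+00  0.00000000e+00  0.00000000e+00  1.00000000e+00]] [[ 9.03706722e-01  2.31367313e-01 -3.60254531e-01  1.50900389e+02]
 [-4.28143582e-01  4.83055039e-01 -7.63774117e-01 -9.42196243e+02]
 [-2.68959851e-03  8.44468469e-01  5.35598516e-01  6.79838328e+02]
 [ 0.00000000e+00  0.00000000e+00  0.00000000e+00  1.00000000e+00]]
{'t': 0.1, 'joint_pos': array([-1.34561735,  0.43517732,  0.02497904,  1.57397411, -0.01161324,
        1.13399492, -0.07511319]), 'qd': array([-1.97270339e-03, -1.95453236e-03,  1.09827165e-03, -4.03127774e-03,
       -1.96562614e-03,  6.91471577e-05, -1.11290948e-03]), 'joint_torque': array([ 3.36585930e-03, -6.69120240e+01,  9.87796336e-01, -3.15138566e+01,
       -6.05969969e-02,  3.75487818e-02,  3.43049305e-05]), 'eef_pos': array([201.11852787, 591.2900098 , 226.02096345]), 'orientation': array([-3.14018919e+00,  1.19308613e-04,  2.81372095e+00]), 'force': array([-0.03204723, -0.03331155,  0.86706206]), 'torque': array([-0.00219078,  0.01946378,  0.03164457]), 'grip_force': 0.0, 'gripper_width': 91.72197618062636}
```

View pics/top.png

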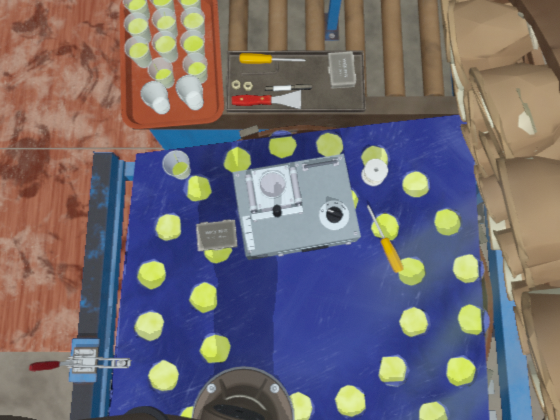

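View pics/scene.png

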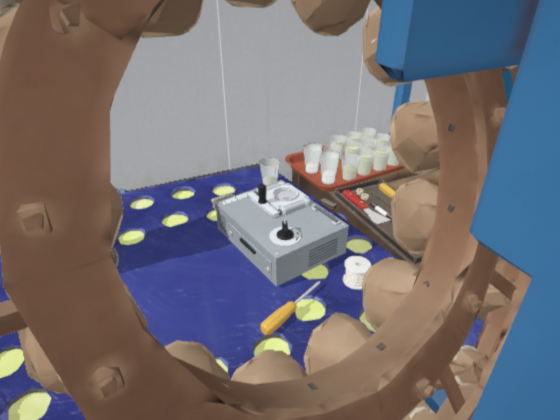

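The top view shows the extractor around (297,205), the shutter grip at (277,210) and the selector at (334,214). The tin is at (217,235), the cup at (176,165), the spool at (374,172) and the driver at (385,240). I'll enlarge the extractor.

```bash
python3 - <<'E'
from h import *
import pickle;s,t=pickle.load(open("s.pkl","rb"))
a=s["color"][145:265,225:365];b=t["color"][175:285,205:355]
cv2.imwrite("pics/c.png",np.hstack([cv2.resize(a,(480,411),interpolation=2),cv2.resize(b,(320,235)if 0 else (310,411),interpolation=2)]))
for n,p,z in[("knob",(334,214),120),("grip",(277,210),163)]:print(n,ray(s,*p,z))
# knob white line & black grip masks
g=s["color"].max(2)
for n,(x0,x1,y0,y1) in {"grip":(265,290,198,222),"knob":(318,352,198,232)}.items():
    m=(g[y0:y1,x0:x1]<60);ys,xs=np.nonzero(m);print(n,xs.mean()+x0,ys.mean()+y0,xs.min()+x0,xs.max()+x0,ys.min()+y0,ys.max()+y0,len(xs))
E
```

```text
knob [ 498.45176162 -228.53494113  120.        ]
grip [499.5744921  -88.87386565 163.        ]
grip 276.63157894736844 210.6140350877193 273 280 206 215 57
knob 333.9075630252101 214.21008403361344 327 341 208 220 119
```

View pics/c.png

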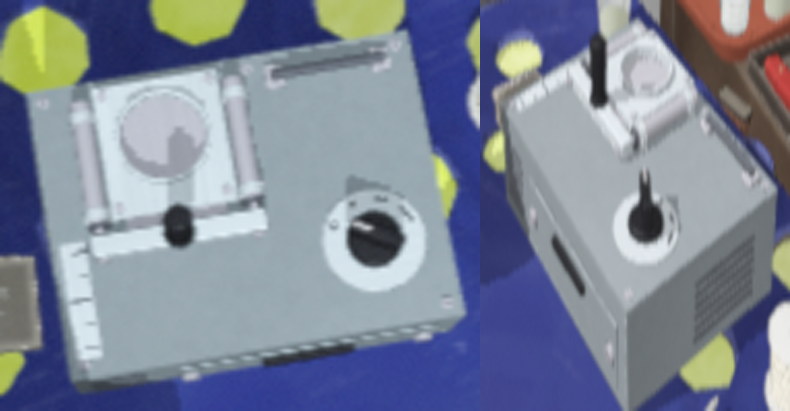

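The crop shows box top corners at (28,95) and (408,30), the dial marks from (335,225) round to (405,212), and the nose's white line running to (355,225). Next I'll work out the poses.

```bash
python3 - <<'E'
from h import *
import pickle;s,t=pickle.load(open("s.pkl","rb"))
f=lambda u,v:(225+u/480*140,145+v/411*120)
A=ray(s,*f(28,95),95);B=ray(s,*f(408,30),95);C=ray(s,*f(466,318),95);D=ray(s,*f(78,378),95)
for q in (A,B,C,D):print(q.round(1))
print(np.linalg.norm(A-B),np.linalg.norm(B-C),np.linalg.norm(A-D))
v=(A-B)+(D-C);yaw=np.arctan2(-v[0],v[1]);u=(A-D)+(B-C);print("yaw",yaw,np.arctan2(u[1],u[0]))
O=(A+B+C+D)/4;R=np.array([[np.cos(yaw),-np.sin(yaw)],[np.sin(yaw),np.cos(yaw)]])
print("O",O,"grip",O[:2]+R@[-18,50],"sel",O[:2]+R@[-45,-90])
print("grip seen",ray(s,276.6,210.6,145),"knob seen",ray(s,333.9,214.2,120))
c=s["color"];g=c.max(2).astype(int);print(g[206:223,322:346])
# two view triangulation
gt=t["color"].max(2)
for n,(x0,x1,y0,y1) in {"grip":(255,272,180,206),"knob":(272,300,218,242)}.items():
    m=gt[y0:y1,x0:x1]<60;ys,xs=np.nonzero(m);print(n,xs.mean()+x0,ys.mean()+y0,ys.min()+y0,ys.max()+y0)
for z in(118,142,163):
  print(z,proj(t,[*(O[:2]+R@[-18,50]),z]),proj(s,[*(O[:2]+R@[-18,50]),z]))
for z in(105,120,128):
  print(z,proj(t,[*(O[:2]+R@[-45,-90]),z]),proj(s,[*(O[:2]+R@[-45,-90]),z]))
for j in(0,.7,1.4,2.1):
  a=yaw+1.05-j; print(j,a,proj(s,[*(O[:2]+R@[-45,-90]+21*np.array([np.cos(a),np.sin(a)])),128]))
E
```

```text
[611.5  25.7  95. ]
[ 662.4 -260.    95. ]
[ 442.9 -296.7   95. ]
[399.1 -15.5  95. ]
290.1468418367042 222.51869780638683 216.2837291837779
yaw 0.16548701945424102 0.1784943362959164
O [ 528.95505375 -136.62511318   95.        ] grip [502.96432954 -90.27338986] sel [ 499.39577724 -232.8085274 ]
grip seen [501.84245554 -87.50228625 145.        ] knob seen [ 497.94888153 -228.27825301  120.        ]
[[216 231 233 224 197 191 191 192 190 176 141 129 124 145 163 174 190 195
  193 180 157 183 212 219]
 [229 233 233 224 199 195 190 177 133  92  67  62  60  71  81 106 157 187
  193 192 176 148 186 227]
 [232 234 234 225 198 180 138  97  61  48  44  47  46  46  48  55  81 128
  173 195 206 210 170 189]
 [201 217 233 225 195 157 129 117  90  58  44  43  45  44  44  46  50  74
  137 190 210 224 201 204]
 [209 204 233 232 208 146 172 186 175 131 102  71  45  42  41  47  45  50
   84 151 206 231 232 232]
 [164 194 230 220 165  89 100 121 158 191 192 140  70  50  46  42  40  41
   56 111 188 232 236 236]
 [213 227 232 213 121  49  52  63  86 108 111  83  63  57  54  55  50  47
   47  94 178 227 
[... 982 characters left out ...]
0 192 227
  234 235 235 235 236 236]]
grip 261.8421052631579 193.70526315789473 185 202
knob 285.5798319327731 232.76470588235293 225 238
118 [262.16079137 199.86604716] [277.96940086 212.36989087]
142 [261.92824219 191.94876479] [277.77240204 210.39789748]
163 [261.72011008 184.86277716] [277.59361314 208.60818869]
105 [284.75965916 233.17277013] [335.16060593 214.80752759]
120 [284.78724861 227.99787361] [335.72534384 213.62462639]
128 [284.80215122 225.20262055] [336.03211124 212.98207076]
0 1.215487019454241 [327.94450487 210.06412656]
0.7 0.5154870194542411 [331.66402237 205.69796249]
1.4 -0.18451298054575882 [337.42183109 204.75513315]
2.1 -0.884512980545759 [342.53311236 207.67166472]
```

```bash
cat >> h.py <<'E'
from scipy.spatial.transform import Rotation as Ro
def plan(p,yaw,n):
    """rows (tool axes, normalised) from the measured pose to p, tool down at yaw, in n rows"""
    s=monitor.read_state();R=Ro.from_euler("xyz",s["orientation"]);E=Ro.from_euler("xyz",[np.pi,0,yaw])
    w=(R.inv()*E).as_rotvec()/n;d=(np.array(p)-s["eef_pos"])/n
    for k in range(n):
        print(np.r_[R.inv().apply(d)/30,w/.12].round(2).tolist(),end=",\n");R=R*Ro.from_rotvec(w)
    print(s["t"],s["eef_pos"].round(1),s["orientation"].round(3))
E
python3 -c "
from h import *
plan((480,150,250),1.9,20)"
```

```text
[-0.68, -0.55, -0.04, -0.0, 0.0, 0.38],
[-0.7, -0.52, -0.04, -0.0, 0.0, 0.38],
[-0.72, -0.48, -0.04, -0.0, 0.0, 0.38],
[-0.75, -0.45, -0.04, -0.0, 0.0, 0.38],
[-0.76, -0.41, -0.04, -0.0, 0.0, 0.38],
[-0.78, -0.38, -0.04, -0.0, 0.0, 0.38],
[-0.8, -0.34, -0.04, -0.0, 0.0, 0.38],
[-0.81, -0.31, -0.04, -0.0, 0.0, 0.38],
[-0.83, -0.27, -0.04, -0.0, 0.0, 0.38],
[-0.84, -0.23, -0.04, -0.0, 0.0, 0.38],
[-0.85, -0.19, -0.04, -0.0, 0.0, 0.38],
[-0.86, -0.15, -0.04, -0.0, 0.0, 0.38],
[-0.86, -0.11, -0.04, -0.0, 0.0, 0.38],
[-0.87, -0.07, -0.04, -0.0, 0.0, 0.38],
[-0.87, -0.03, -0.04, -0.0, 0.0, 0.38],
[-0.87, 0.01, -0.04, -0.0, 0.0, 0.38],
[-0.87, 0.04, -0.04, -0.0, 0.0, 0.38],
[-0.87, 0.08, -0.04, -0.0, 0.0, 0.38],
[-0.86, 0.12, -0.04, -0.0, 0.0, 0.38],
[-0.85, 0.16, -0.04, -0.0, 0.0, 0.38],
0.1 [201.1 591.3 226. ] [-3.14   0.     2.814]
```

{"api": "step_arm", "payload": {"commands": [[-0.68, -0.55, -0.04, 0, 0, 0.38], [-0.7, -0.52, -0.04, 0, 0, 0.38], [-0.72, -0.48, -0.04, 0, 0, 0.38], [-0.75, -0.45, -0.04, 0, 0, 0.38], [-0.76, -0.41, -0.04, 0, 0, 0.38], [-0.78, -0.38, -0.04, 0, 0, 0.38], [-0.8, -0.34, -0.04, 0, 0, 0.38], [-0.81, -0.31, -0.04, 0, 0, 0.38]]}}

```text
t: 0.77
eef_pos: [313.0, 413.9, 236.1]
orientation: [-3.141, 0.0, 2.447]
force: [0.4, -0.0, 0.1]
gripper_width: 91.8
grip_force: 0.0
```

{"api": "step_arm", "payload": {"commands": [[-0.83, -0.27, -0.04, 0, 0, 0.38], [-0.84, -0.23, -0.04, 0, 0, 0.38], [-0.85, -0.19, -0.04, 0, 0, 0.38], [-0.86, -0.15, -0.04, 0, 0, 0.38], [-0.86, -0.11, -0.04, 0, 0, 0.38], [-0.87, -0.07, -0.04, 0, 0, 0.38], [-0.87, -0.03, -0.04, 0, 0, 0.38], [-0.87, 0.01, -0.04, 0, 0, 0.38]]}}

```text
t: 1.43
eef_pos: [425.3, 237.8, 245.8]
orientation: [-3.141, -0.0, 2.082]
force: [-0.0, -0.0, 0.6]
gripper_width: 91.4
grip_force: 0.0
```

```bash
python3 -c "
from h import *
plan((498.5,-230,200),1.22,21);print(monitor.read_state()['joint_pos'])"
```

```text
[-0.7, -0.26, 0.07, -0.0, 0.0, 0.34],
[-0.71, -0.23, 0.07, -0.0, 0.0, 0.34],
[-0.72, -0.2, 0.07, -0.0, 0.0, 0.34],
[-0.73, -0.17, 0.07, -0.0, 0.0, 0.34],
[-0.74, -0.14, 0.07, -0.0, 0.0, 0.34],
[-0.74, -0.11, 0.07, -0.0, 0.0, 0.34],
[-0.75, -0.08, 0.07, -0.0, 0.0, 0.34],
[-0.75, -0.05, 0.07, -0.0, 0.0, 0.34],
[-0.75, -0.02, 0.07, -0.0, 0.0, 0.34],
[-0.75, 0.01, 0.07, -0.0, 0.0, 0.34],
[-0.75, 0.04, 0.07, -0.0, 0.0, 0.34],
[-0.75, 0.07, 0.07, -0.0, 0.0, 0.34],
[-0.74, 0.1, 0.07, -0.0, 0.0, 0.34],
[-0.74, 0.13, 0.07, -0.0, 0.0, 0.34],
[-0.73, 0.16, 0.07, -0.0, 0.0, 0.34],
[-0.73, 0.19, 0.07, -0.0, 0.0, 0.34],
[-0.72, 0.22, 0.07, -0.0, 0.0, 0.34],
[-0.71, 0.25, 0.07, -0.0, 0.0, 0.34],
[-0.7, 0.28, 0.07, -0.0, 0.0, 0.34],
[-0.69, 0.31, 0.07, -0.0, 0.0, 0.34],
[-0.67, 0.34, 0.07, -0.0, 0.0, 0.34],
1.4333 [425.3 237.8 245.8] [-3.141 -0.     2.082]
[-0.89560737  0.18931282  0.32863454  1.89097511 -0.06929343  1.07261233
 -0.02816718]
```

{"api": "step_arm", "payload": {"commands": [[-0.7, -0.26, 0.07, 0, 0, 0.34], [-0.71, -0.23, 0.07, 0, 0, 0.34], [-0.72, -0.2, 0.07, 0, 0, 0.34], [-0.73, -0.17, 0.07, 0, 0, 0.34], [-0.74, -0.14, 0.07, 0, 0, 0.34], [-0.74, -0.11, 0.07, 0, 0, 0.34], [-0.75, -0.08, 0.07, 0, 0, 0.34], [-0.75, -0.05, 0.07, 0, 0, 0.34]]}}

```text
t: 2.1
eef_pos: [453.0, 60.2, 228.6]
orientation: [-3.141, -0.0, 1.756]
force: [-0.2, 0.7, 0.2]
gripper_width: 91.7
grip_force: 0.0
```

{"api": "step_arm", "payload": {"commands": [[-0.75, -0.02, 0.07, 0, 0, 0.34], [-0.75, 0.01, 0.07, 0, 0, 0.34], [-0.75, 0.04, 0.07, 0, 0, 0.34], [-0.75, 0.07, 0.07, 0, 0, 0.34], [-0.74, 0.1, 0.07, 0, 0, 0.34], [-0.74, 0.13, 0.07, 0, 0, 0.34], [-0.73, 0.16, 0.07, 0, 0, 0.34], [-0.73, 0.19, 0.07, 0, 0, 0.34]]}}

```text
t: 2.77
eef_pos: [481.4, -117.2, 211.8]
orientation: [-3.141, -0.0, 1.429]
force: [0.9, 0.4, 0.4]
gripper_width: 91.6
grip_force: 0.0
```

{"api": "step_arm", "payload": {"commands": [[-0.72, 0.22, 0.07, 0, 0, 0.34], [-0.71, 0.25, 0.07, 0, 0, 0.34], [-0.7, 0.28, 0.07, 0, 0, 0.34], [-0.69, 0.31, 0.07, 0, 0, 0.34], [-0.67, 0.34, 0.07, 0, 0, 0.34], [0, 0, 0, 0, 0, 0]]}}

```text
t: 3.27
eef_pos: [499.2, -232.3, 201.4]
orientation: [3.141, 0.002, 1.22]
force: [0.7, 0.0, 0.3]
gripper_width: 92.0
grip_force: 0.0
```

```bash
python3 -c "
from h import *
plan((498.5,-230,200),1.22,1);st=monitor.read_state();print(st['joint_pos'],st['eef_pos'])
w=snapshot('wrist');cv2.imwrite('pics/w1.png',w['color']);print(w['camera_matrix'],w['T_tool_cam'])
T=np.eye(4);T[:3,:3]=Ro.from_euler('xyz',st['orientation']).as_matrix();T[:3,3]=st['eef_pos'];w['pose']=T@np.array(w['T_tool_cam'])
import pickle;pickle.dump(w,open('w.pkl','wb'))
print(proj(w,[498.5,-230,128]),proj(w,[502.5,-88.7,163]))"
```

```text
[0.06, -0.05, 0.05, 0.0, 0.02, -0.0],
3.2667 [ 499.2 -232.3  201.4] [3.141e+00 2.000e-03 1.220e+00]
[-0.18006011  0.38666237  0.70523356  1.83157893 -0.28683621  1.02735841
  0.287815  ] [ 499.19469798 -232.32017615  201.39707999]
[[324.31513247   0.         276.63181568]
 [  0.         324.31513247 210.98310326]
 [  0.           0.           1.        ]] [[-1.10701829e-04  9.53850968e-01  3.00280400e-01  8.15423633e+01]
 [ 9.99999973e-01  1.66513143e-04 -1.60273185e-04 -1.34297177e-01]
 [-2.02877366e-04  3.00280374e-01 -9.53850961e-01 -1.58361564e+02]
 [ 0.00000000e+00  0.00000000e+00  0.00000000e+00  1.00000000e+00]]
[274.8086764  219.15242058] [188.99638689   0.40583127]
```

View pics/w1.png

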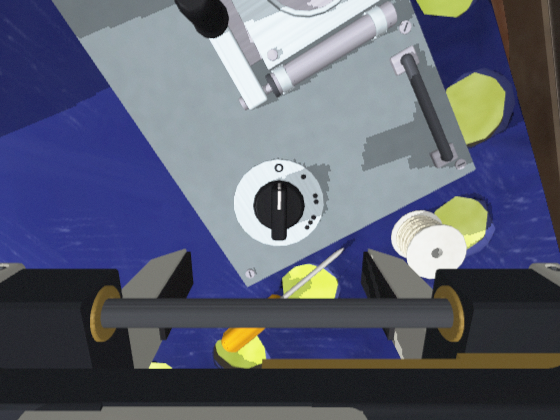

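The wrist view shows the knob's bar running from about (280,182) to (279,240), with its nose at the ring mark, so the selector is off. The grip top is around (208,18) and the spool around (430,245), clear of the work.

```bash
python3 -c "
from h import *
import pickle;w=pickle.load(open('w.pkl','rb'));c=w['color'].max(2)
y0,x0=160,245;m=(c[y0:250,x0:318]<45).astype(np.uint8);n,l,st,ce=cv2.connectedComponentsWithStats(m)
for k in range(1,n):
  if st[k,4]>50: print('dark',st[k],ce[k]+[x0,y0])
# bar: darkest
for th in (18,24,30):
  ys,xs=np.nonzero(c[160:250,245:318]<th);print(th,len(xs),xs.min()+245,xs.max()+245,ys.min()+160,ys.max()+160)
N=ray(w,280,182,128);B=ray(w,279,240,128);print(N,B,(N+B)/2,np.linalg.norm(N-B),np.arctan2(*(N-B)[1::-1]))
D=ray(w,278.5,202,98);print('dial',D)
# white dial disc
mm=(c[150:255,225:332]>200).astype(np.uint8);ys,xs=np.nonzero(mm);(p,r_)=cv2.minEnclosingCircle(np.c_[xs,ys].astype(np.float32));print(p[0]+225,p[1]+150,r_,ray(w,p[0]+225,p[1]+150,96))
"
```

```text
dark [   9   21   50   59 1133] [284.66990291 205.4368932 ]
18 6 282 286 185 188
24 80 271 303 181 227
30 273 266 303 181 237
[ 511.9404387  -204.44008869  128.        ] [ 495.66052152 -247.06539027  128.        ] [ 503.80048011 -225.75273948  128.        ] 45.628412623042635 1.2059631932930928
dial [ 502.94789949 -226.46009013   98.        ]
278.00268936157227 202.7508087158203 44.680206298828125 [ 502.14152145 -227.47987185   96.        ]
```

```bash
python3 -c "
from h import *
plan((501.5,-227.8,109),1.215,7)"
```

```text
[0.01, 0.01, 0.44, -0.0, 0.0, 0.01],
[0.01, 0.01, 0.44, -0.0, 0.0, 0.01],
[0.01, 0.01, 0.44, -0.0, 0.0, 0.01],
[0.01, 0.01, 0.44, -0.0, 0.0, 0.01],
[0.01, 0.01, 0.44, -0.0, 0.0, 0.01],
[0.01, 0.01, 0.44, -0.0, 0.0, 0.01],
[0.01, 0.01, 0.44, -0.0, 0.0, 0.01],
3.3167 [ 499.1 -230.1  201.3] [-3.141e+00  1.000e-03  1.223e+00]
```

{"api": "step_arm", "payload": {"commands": [[0.03, 0.01, 0.44, 0, 0, 0.01], [0.03, 0.01, 0.44, 0, 0, 0.01], [0.01, 0.01, 0.44, 0, 0, 0.01], [0.01, 0.01, 0.44, 0, 0, 0.01], [0.01, 0.01, 0.44, 0, 0, 0.01], [0.01, 0.01, 0.44, 0, 0, 0], [0.01, 0.01, 0.4, 0, 0, 0], [0, 0, 0, 0, 0, 0]], "claw": 0.1, "squeeze": 25}}

```text
t: 3.98
eef_pos: [502.0, -223.7, 108.4]
orientation: [-3.138, -0.001, 1.223]
force: [-0.1, 1.0, -0.5]
gripper_width: 51.0
grip_force: 0.0
```

{"api": "step_arm", "payload": {"commands": [[0, 0, 0, 0, 0, 0], [0, 0, 0, 0, 0, 0], [0, 0, 0, 0, 0, 0], [0, 0, 0, 0, 0, 0], [0, 0, 0, 0, 0, 0], [0, 0, 0, 0, 0, 0]], "claw": -1}}

```text
t: 4.48
eef_pos: [503.6, -225.7, 111.0]
orientation: [3.141, -0.0, 1.221]
force: [0.2, -0.1, -0.6]
gripper_width: 15.3
grip_force: 0.0
```

{"api": "step_arm", "payload": {"commands": [[0, 0, 0, 0, 0, 0], [0, 0, 0, 0, 0, 0], [0, 0, 0, 0, 0, 0], [0, 0, 0, 0, 0, 0]]}}

```text
t: 4.82
eef_pos: [503.4, -225.6, 110.9]
orientation: [3.141, -0.0, 1.221]
force: [-1.3, 1.5, 5.6]
gripper_width: 12.0
grip_force: 25.0
```

{"api": "step_arm", "payload": {"commands": [[0, 0, 0, 0, 0, 0.8], [0, 0, 0, 0, 0, 0.8], [0, 0, 0, 0, 0, 0.8], [0, 0, 0, 0, 0, 0.8], [0, 0, 0, 0, 0, 0.8], [0, 0, 0, 0, 0, 0.8], [0, 0, 0, 0, 0, 0.8]]}}

```text
t: 5.4
eef_pos: [505.0, -226.6, 110.9]
orientation: [3.138, -0.001, 0.545]
force: [5.6, -4.9, -6.1]
gripper_width: 11.7
grip_force: 24.9
```

{"api": "step_arm", "payload": {"commands": [[0, 0, 0, 0, 0, 0.8], [0, 0, 0, 0, 0, 0.8], [0, 0, 0, 0, 0, 0.8], [0, 0, 0, 0, 0, 0.8], [0, 0, 0, 0, 0, 0.8], [0, 0, 0, 0, 0, 0.8], [0, 0, 0, 0, 0, 0.8], [0, 0, 0, 0, 0, 0]]}}

```text
t: 6.07
eef_pos: [505.4, -228.6, 110.9]
orientation: [3.136, -0.004, -0.13]
force: [7.7, -10.0, -9.0]
gripper_width: 11.6
grip_force: 25.0
```

{"api": "step_arm", "payload": {"commands": [[0, 0, 0, 0, 0, 0], [0, 0, 0, 0, 0, 0], [0, 0, 0, 0, 0, 0]]}}

```text
t: 6.32
eef_pos: [505.3, -228.6, 111.0]
orientation: [3.136, -0.004, -0.124]
force: [8.3, -10.7, -11.0]
gripper_width: 11.8
grip_force: 25.0
```

{"api": "step_arm", "payload": {"commands": [[0, 0, 0, 0, 0, 0], [0, 0, 0, 0, 0, 0], [0, 0, 0, 0, 0, 0], [0, 0, 0, 0, 0, 0], [0, 0, -0.3, 0, 0, 0], [0, 0, -0.6, 0, 0, 0], [0, 0, -1, 0, 0, 0], [0, 0, -1, 0, 0, 0]], "claw": 0.1}}

```text
t: 6.98
eef_pos: [502.6, -225.4, 198.7]
orientation: [-3.141, 0.002, -0.123]
force: [1.2, -0.4, 0.2]
gripper_width: 50.3
grip_force: 0.0
```

```bash
python3 -c "
from h import *
st=monitor.read_state();w=snapshot('wrist');cv2.imwrite('pics/w2.png',w['color'])
T=np.eye(4);T[:3,:3]=Ro.from_euler('xyz',st['orientation']).as_matrix();T[:3,3]=st['eef_pos'];w['pose']=T@np.array(w['T_tool_cam'])
import pickle;pickle.dump(w,open('w2.pkl','wb'))
print(st['eef_pos'],st['orientation'],proj(w,[502.5,-88.7,163]),proj(w,[502.5,-88.7,118]),proj(w,[502.5,-227,128]))"
```

```text
[ 502.55988114 -225.35942466  198.71740874] [-3.14143372e+00  1.84909289e-03 -1.23271668e-01] [ 71.76240116 264.56210492] [105.9001755  238.52665107] [278.77546297 222.59862014]
```

View pics/w2.png

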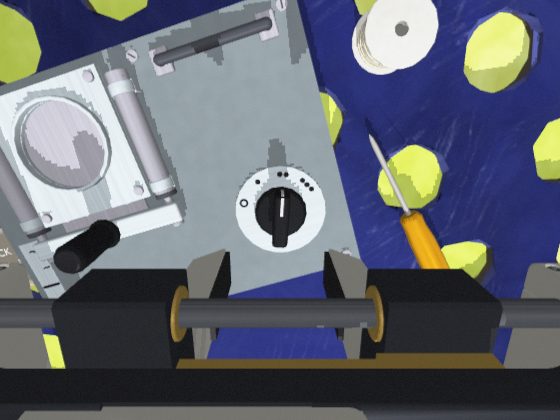

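The nose now points at the two-dot mark (282,174) and the shutter is still shut. The grip shows with its top at (70,259) and its base at (107,234), within a few mm of where I predicted it. Next I'll move over it.

```bash
python3 -c "
from h import *
import pickle;w=pickle.load(open('w2.pkl','rb'));print(ray(w,70,259,163),ray(w,107,234,118))
plan((505,-88,205),.17,8)"
```

```text
[506.57066125 -88.81512752 163.        ] [506.14766964 -90.64784915 118.        ]
[-0.07, -0.58, -0.0, 0.0, -0.01, -0.31],
[-0.05, -0.58, -0.0, 0.0, -0.01, -0.31],
[-0.03, -0.58, -0.0, 0.0, -0.01, -0.31],
[-0.01, -0.58, -0.0, 0.0, -0.01, -0.31],
[0.01, -0.58, -0.0, 0.0, -0.01, -0.31],
[0.04, -0.58, -0.0, 0.0, -0.01, -0.31],
[0.06, -0.58, -0.0, 0.0, -0.01, -0.31],
[0.08, -0.58, -0.0, 0.0, -0.01, -0.31],
7.0333 [ 504.8 -227.6  204.3] [ 3.14  -0.005 -0.124]
```

{"api": "step_arm", "payload": {"commands": [[-0.06, -0.58, 0, 0, -0.01, -0.31], [-0.05, -0.58, 0, 0, -0.01, -0.31], [-0.03, -0.58, 0, 0, -0.01, -0.31], [-0.01, -0.58, 0, 0, -0.01, -0.31], [0.01, -0.58, 0, 0, -0.01, -0.31], [0.04, -0.58, 0, 0, -0.01, -0.31], [0.06, -0.58, 0, 0, -0.01, -0.31], [0.08, -0.58, 0, 0, -0.01, -0.31]], "claw": 0.5, "squeeze": 50}}

```text
t: 7.7
eef_pos: [503.4, -85.0, 198.1]
orientation: [-3.14, 0.009, 0.177]
force: [-0.2, 0.2, -0.5]
gripper_width: 68.7
grip_force: 0.0
```

```bash
python3 -c "
from h import *
st=monitor.read_state();w=snapshot('wrist');cv2.imwrite('pics/w3.png',w['color'])
T=np.eye(4);T[:3,:3]=Ro.from_euler('xyz',st['orientation']).as_matrix();T[:3,3]=st['eef_pos'];w['pose']=T@np.array(w['T_tool_cam'])
print(proj(w,[505.5,-88.7,163]),proj(w,[505.5,-88.7,118]))
plan((505.5,-88.7,125),.17,7)"
```

```text
[282.90416467 238.95177004] [281.95442619 216.24199785]
[0.01, 0.04, 0.35, -0.0, 0.01, 0.02],
[0.01, 0.04, 0.35, -0.0, 0.01, 0.02],
[0.0, 0.04, 0.35, -0.0, 0.01, 0.02],
[0.0, 0.04, 0.35, -0.0, 0.01, 0.02],
[0.0, 0.04, 0.35, -0.0, 0.01, 0.02],
[0.0, 0.04, 0.35, -0.0, 0.01, 0.02],
[0.0, 0.04, 0.35, -0.0, 0.01, 0.02],
7.75 [503.7 -81.2 197.6] [-3.138  0.01   0.183]
```

View pics/w3.png

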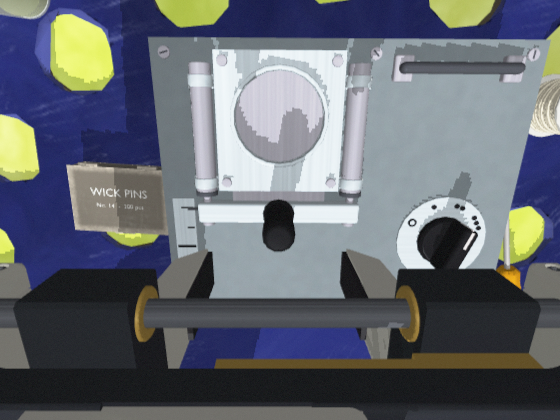

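The shutter grip stands at (279,225). In this view the knob's nose seems to point further clockwise, so I'll check it closely.

```bash
python3 -c "
from h import *
a=cv2.imread('pics/w3.png')[185:285,385:505];s=snapshot('top')['color'][185:240,305:365]
cv2.imwrite('pics/k.png',np.hstack([cv2.resize(a,(480,400),interpolation=2),cv2.resize(s,(320,400),interpolation=2)]))"
```

```text
(no output)
```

View pics/k.png

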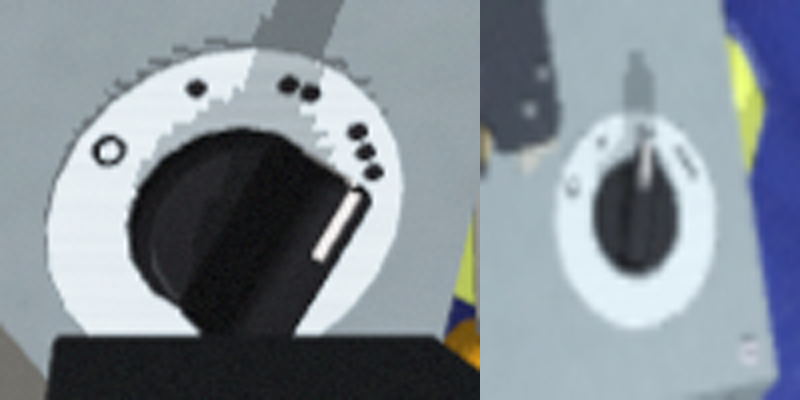

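Both views show the bar pointing at the two dots, so the selector is right. I'll let the arm settle, then measure the grip again.

{"api": "step_arm", "payload": {"commands": [[0, 0, 0, 0, 0, 0], [0, 0, 0, 0, 0, 0], [0, 0, 0, 0, 0, 0], [0, 0, 0, 0, 0, 0]]}}

```text
t: 8.13
eef_pos: [503.4, -86.9, 197.8]
orientation: [-3.141, 0.009, 0.173]
force: [0.2, 0.2, 0.0]
gripper_width: 68.7
grip_force: 0.0
```

```bash
python3 -c "
from h import *
st=monitor.read_state();w=snapshot('wrist')
T=np.eye(4);T[:3,:3]=Ro.from_euler('xyz',st['orientation']).as_matrix();T[:3,3]=st['eef_pos'];w['pose']=T@np.array(w['T_tool_cam'])
c=w['color'].max(2);m=(c[190:262,250:310]<70);ys,xs=np.nonzero(m);print(xs.min()+250,xs.max()+250,ys.min()+190,ys.max()+190)
u=(xs.min()+xs.max()+1)/2+250;vb=ys.max()+191
Pf=ray(w,u,vb,163);print('front edge of top',Pf,'axis',Pf[:2]+10.5*np.array([np.cos(.17),np.sin(.17)]))
Pg=ray(w,u,ys.min()+190,118);print('back at base',Pg[:2]-10.5*np.array([np.cos(.17),np.sin(.17)]))
plan((505.5,-88.7,125),.17,7)"
```

```text
260 291 199 250
front edge of top [496.53190351 -87.69078394 163.        ] axis [506.88054357 -85.91436927]
back at base [508.13330041 -85.50241182]
[0.01, 0.01, 0.35, -0.0, 0.01, 0.0],
[0.01, 0.01, 0.35, -0.0, 0.01, 0.0],
[0.01, 0.01, 0.35, -0.0, 0.01, 0.0],
[0.01, 0.01, 0.35, -0.0, 0.01, 0.0],
[0.01, 0.01, 0.35, -0.0, 0.01, 0.0],
[0.01, 0.01, 0.35, -0.0, 0.01, 0.0],
[0.01, 0.01, 0.35, -0.0, 0.01, 0.0],
8.1833 [503.4 -86.8 197.8] [-3.14   0.009  0.173]
```

{"api": "step_arm", "payload": {"commands": [[0.02, 0, 0.35, 0, 0.01, 0], [0.02, 0, 0.35, 0, 0.01, 0], [0.02, 0, 0.35, 0, 0.01, 0], [0.01, 0, 0.35, 0, 0.01, 0], [0.01, 0, 0.35, 0, 0.01, 0], [0.01, 0, 0.35, 0, 0.01, 0], [0.01, 0, 0.35, 0, 0.01, 0], [0, 0, 0, 0, 0, 0]]}}

```text
t: 8.85
eef_pos: [504.9, -85.1, 122.0]
orientation: [-3.14, 0.004, 0.175]
force: [0.1, 0.5, 0.6]
gripper_width: 69.0
grip_force: 0.0
```

{"api": "step_arm", "payload": {"commands": [[0, 0, 0, 0, 0, 0], [0, 0, 0, 0, 0, 0], [0, 0, 0, 0, 0, 0], [0, 0, 0, 0, 0, 0], [0, 0, 0, 0, 0, 0], [0, 0, 0, 0, 0, 0], [0, 0, 0, 0, 0, 0], [0, 0, 0, 0, 0, 0]], "claw": -1, "squeeze": 50}}

```text
t: 9.52
eef_pos: [506.2, -85.6, 124.3]
orientation: [-3.141, 0.001, 0.175]
force: [0.9, -2.7, -1.5]
gripper_width: 20.4
grip_force: 50.3
```

{"api": "step_arm", "payload": {"commands": [[-0.15, 0, 0, 0, 0, 0], [-0.15, 0, 0, 0, 0, 0], [-0.15, 0, 0, 0, 0, 0], [-0.15, 0, 0, 0, 0, 0], [-0.15, 0, 0, 0, 0, 0], [-0.15, 0, 0, 0, 0, 0], [-0.15, 0, 0, 0, 0, 0], [-0.12, 0, 0, 0, 0, 0]]}}

```text
t: 10.18
eef_pos: [473.4, -91.3, 124.3]
orientation: [3.141, -0.003, 0.176]
force: [11.3, -0.4, -12.9]
gripper_width: 20.1
grip_force: 50.0
```

{"api": "step_arm", "payload": {"commands": [[0, 0, 0, 0, 0, 0], [0, 0, 0, 0, 0, 0], [0, 0, 0, 0, 0, 0], [0, 0, 0, 0, 0, 0], [0, 0, 0, 0, 0, 0]]}}

```text
t: 10.6
eef_pos: [473.5, -91.3, 124.3]
orientation: [3.141, -0.002, 0.176]
force: [9.2, -0.5, -10.4]
gripper_width: 20.5
grip_force: 50.0
```

```bash
python3 -c "
from h import *
st=monitor.read_state();w=snapshot('wrist')['color'];s=snapshot('top')['color'][185:245,235:315]
print((st['eef_pos']-[506.2,-85.6,124.3])@[np.cos(.17),np.sin(.17),0],st['force'])
cv2.imwrite('pics/f.png',np.hstack([cv2.resize(w[100:330,90:320],(400,400)),cv2.resize(s,(400,400),interpolation=2)]))"
```

```text
-33.16180879701948 [  9.20975647  -0.52856517 -10.42716906]
```

View pics/f.png

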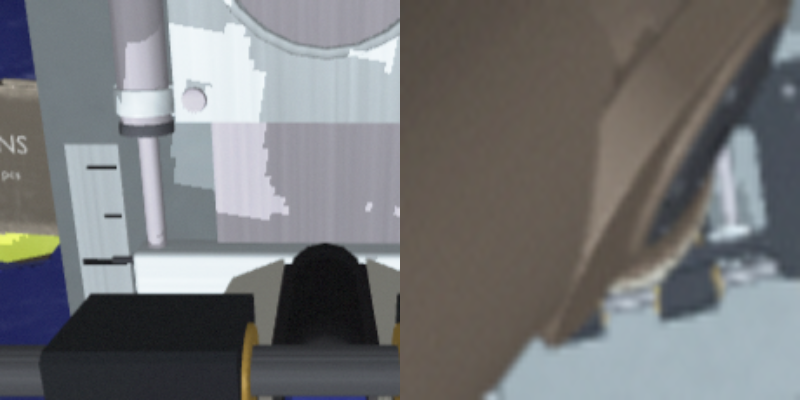

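The pointer at (120,260) of the left crop lines up with the long middle mark. The pull is about 9.3 N and the travel about 33 mm. I'll hold briefly and hand in.

{"api": "step_arm", "payload": {"commands": [[0, 0, 0, 0, 0, 0], [0, 0, 0, 0, 0, 0], [0, 0, 0, 0, 0, 0], [0, 0, 0, 0, 0, 0], [0, 0, 0, 0, 0, 0], [0, 0, 0, 0, 0, 0], [0, 0, 0, 0, 0, 0], [0, 0, 0, 0, 0, 0]]}}

```text
t: 11.37
eef_pos: [473.5, -91.2, 124.3]
orientation: [3.141, -0.002, 0.176]
force: [9.7, -0.6, -10.8]
gripper_width: 20.3
grip_force: 50.0
```

```bash
python3 -c "
from h import *
print(monitor.read_state()['eef_pos']);print(r.job_done())"
```

```text
[473.51728729 -91.21544758 124.2965457 ]
the job is handed in; nothing more can be done
None
```

The selector is at two dots and the fingers are holding the shutter steady, with its pointer at the long middle mark (about 33 mm measured travel); the job was handed in at about 11.4 s of the 42 s, and no verdict was returned.

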